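# Set the portion stop and hold the cheese bar into the guide's corner for the cut

### The job

To set up 44 mm portions of the hard cheese, first plug the loose stop block fully down into slot number two of the portioning guide (second from the knife groove) and let go of it. Then lay the cheese bar flat on the guide, its long side against the steel fence and its end against the stop block, and finish while still holding it there with one firm diagonal push - into the fence, towards the stop and down on the bed at once, not touching the stop block and keeping your grip well on the other side of the knife groove from it, so that I can bring the knife down. Leave the bowls where they are.

Things in the scene. Friction and masses are not known exactly. Their poses are not given: they have to be found in the camera images.
- guide: Portioning guide, fixed to the table: white bed 145 x 280 mm, top at z = 28 mm, steel fence along its far long side. Origin on the table under its middle, x across the bed to the fence, y along the fence to the slots (left from the robot). Bed from x = -75 to 70, y = -140 to 140 mm. Knife groove: thin line across the bed at y = 0, going on as a 3.6 mm gap in the fence
- bed: The guide's white bed plate (origin and axes as the guide); top at z = 28 mm, wet and slippery (friction about 0.15, like the fence). Four slots through its 22 mm thickness, each 51 mm (x) by 17 mm (y), 22 mm apart along y, all at x = -7 mm; one to four small drilled dots on their robot side number them from the knife groove (slot one nearest the groove)
- fence: The steel fence of the guide (same origin and axes as the guide): 14 mm thick, its pressing face, looking to -x, at x = +40 mm; from y = -138 to +138 mm; its top at z = 50 mm, 22 mm above the bed. A firm push is about 10 N each against fence, stop and bed
- slot_2 (a point): Middle of the mouth of slot number two, level with the bed's top; at x = -7, y = +58, z = +28 mm of the guide. Axes as the guide's
- stop_block: Loose white plastic stop block (friction about 0.3), 0.12 kg, upright on its tongue. Body 60 (own x) x 28 (own y) x 44 mm high; centred below it a tongue 48 (x) x 14 (y) x 18 mm deep, 1.5 mm of play each side in a slot, either way round. Origin in the middle of the body's underside (shoulder), z up; seated, it meets the slot's mouth. In slot two its pressing face is at y = 44 mm
- cheese: Loose bar of hard cheese, rigid, pale yellow with a thin darker rind on top and one end: 50 (own x) x 180 (own y) x 60 mm high, about 0.55 kg. Origin in the middle of its underside, z up. Either end may go to the stop. In place, its middle is at x = 15, y = -46, z = 28 mm of the guide
- bowl_left: White pulp bowl, about 150 mm across, 44 mm high, behind the guide at the left; leave alone. Origin under its middle
- bowl_mid: White pulp bowl like the other, behind the guide in the middle; leave alone
- bowl_right: White pulp bowl like the other, behind the guide at the right; leave alone
Mind the look-alikes: they are no part of the job. Of the things that look like the cheese, the larger one is meant.

How it is judged (in metres and radians):
On the way:
1. the stop block is plugged fully down in slot two and let go (horizontal distance between stop_block and slot_2 below 0.004 m and distance between stop_block and slot_2 below 0.0055 m and angle between the x axis of stop_block and the x axis of guide, either way round below 0.08 rad and angle between stop_block's own z axis and vertical below 0.08 rad and contact force between each of the arm, the fingers and stop_block below 0.2 N), for 0.2 s.
At the end, for the whole second after the job is handed in: Stop block plugged in slot two (4 mm), untouched; cheese flat on the bed (3 mm, 0.05 rad), square to the fence (0.04 rad), in its corner (4 to 6 mm), pressed by the fingers, 15 mm or more beyond the groove, on fence (>3 N), stop (>2 N) and bed (>9 N with its weight) at once, at rest (horizontal distance between stop_block and slot_2 below 0.004 m and distance between stop_block and slot_2 below 0.0055 m and angle between stop_block's own z axis and vertical below 0.15 rad and contact force between each of the arm, the fingers and stop_block below 0.2 N and x of cheese in the frame of guide between 0.011 and 0.018 m and y of cheese in the frame of guide between -0.051 and -0.04 m and z of cheese in the frame of guide between 0.025 and 0.031 m and angle between cheese's own z axis and vertical below 0.05 rad and angle between the y axis of cheese and the y axis of guide, either way round below 0.04 rad and contact force between cheese and fence above 3 N and contact force between cheese and stop_block above 2 N and contact force between cheese and bed above 9 N and contact force between the fingers and cheese above 3 N and y of the grasp point in the frame of guide below -0.015 m and linear speed of cheese below 0.01 m/s); the arm keeps its last pose, push and grip.
It fails at once if a bowl is shifted by more than 25 mm (distance of any of bowl_left, bowl_mid, bowl_right from where it was at the start of the episode above 0.025 m).
It also fails if it takes over 67 s, if anything falls off the work surface, if the arm or the gripper's body presses on something with over 40 N, if the wrist force passes 120 N, or if a joint passes its speed limit or range.

### The arm

A 6-joint arm with a two-finger parallel gripper is mounted at the origin on the work surface; the furniture and walls round the work are solid. World frame = base frame: x ahead of the robot, y to its left, z up, the work surface at z = 0. Lengths are in m, angles in degrees, forces in N, time in s.
With the tool pointing down it reaches from about 0.4 to 0.825 m from the base axis. Payload 7 kg.
Tool frame: the origin (TCP) lies midway between the tips of the shut fingers; the grasp point (between the pads) lies 19 mm behind it (ctrl.grip_point_offset is the distance from the TCP to the grasp point, in m); x points along the fingers, y is the direction in which the jaws open and shut, and the axes are right-handed (so a half turn about x gives the same grasp; the last joint's range is limited). The gripper opens to 88 mm and grips with 3 to 60 N. Pads are 19 mm wide; open, the fingers measure 130 mm over their backs; the gripper's body (78 mm by 193 mm) begins 47 mm behind the grasp point.
Start: joints at [-57.405, 20.546, 0.682, 0, -70.136, -16.507], TCP at [0.187, -0.649, 0.227] pointing down, gripper open.
Joint ranges: [-176.03, 176.03], [-82.01, 121.73], [-58.28, 71.71], [-173.87, 95.51], [-174.79, -0.11], [-173.66, 173.66]. Speed limits (degrees/s): [136.94, 136.94, 172.46, 180, 180, 180].

### API

Orientations are given as [roll, pitch, yaw] about the fixed x, y, z axes, in that order (R = Rz(yaw) Ry(pitch) Rx(roll)).
In Python, from plant import ctrl gives the robot as it stands.
- The arm moves only by the tool drive_tool, never from a script. Its argument "plan" is a list of rows, each a list of 3 entries, a list of its own where there are three numbers: the shift along the tool's x, y, z in m, then the turn, a rotation vector about the tool's x, y, z in degrees, then the opening, from 0 (shut) to 1 (fully open). In form: [[[dx, dy, dz], [wx, wy, wz], grip], ...]. A call has 1 to 20 rows; each row is the pose to reach, as a shift and turn from the pose measured when the call began, along the tool's axes at that moment; what a row does not reach only later rows make up. A row lasts 1/12 s, in which the tool goes at most 41.7 mm and 7.16 degrees, less where a joint would pass 70% of its speed; a pose out of reach is approached as far as the arm can. A call with a gripper value outside its range is refused whole. The fingers move at their own pace and stop on an object; the grip force is fixed at half the most. Time passes only in rows, so rows that repeat a pose let the fingers close. It gives the time, the measured TCP pose, the force and the opening at its end, in the units of the state.
- ctrl.get_obs(): the state, without advancing time (a new reading comes with each control period).
- ctrl.snapshot(name): name is "scene" or "top" or "wrist"; returns the picture (420x560x3 uint8, blue, green, red); there is no depth.
- ctrl.get_calibration(name): a dict with "fx", "fy", "cx", "cy" (pixels), "R" (3x3) and "t" (3): a world point X has camera coordinates R X + t. Camera axes: x right, y down, z forward; pixel columns grow to the right and rows downward; lengths in m; the calibration is good to about 2 mm. A picture is of the moment at which its call begins: read the wrist's pose just before it. get_calibration takes no time and is no camera call; for the wrist camera it gives the pose at the moment of the call.
- ctrl.close_job(): hands the job in, once; it reports no verdict.
Trained networks look in the newest picture that a camera, given by its name, has taken for a name from the list of things; names that differ only in an ending like _2 or _b are one class to them, and where a whole thing is asked for, a point or a joint stands for the part that bears it (a point fixed in the world has none). Each returns a list of dicts, best first, with "confidence" (0 to 1); they miss things now and then, are a little off and sometimes report something else, mostly with a low value. They report only what shows in the picture. A call takes as long as a camera call. They do not tell look-alikes from the thing itself.
- ctrl.cut_out(camera, name): "pixels" (420x560 bool, what is visible of it) and "pixel" ([column, row] in pixels, amid what is visible of it).
- ctrl.landmark_of(camera, name): "pixel" ([column, row] in pixels: a listed point, or the origin of a listed thing).
The state is a dict: "clock": time; "joint_pos": joint angles; "qvel": joint speeds; "tau": joint torques, N m; "tool_pos": TCP position; "orientation": TCP orientation; "force": force on the tool from outside, world axes, zero at the start; "moment": the same for the moment, N m; "opening": finger opening in m.
Only numpy, scipy, OpenCV 4.12 (cv2) and the standard library are available. Lean on these libraries where they do the work, as an engineer would, in place of code of your own. Each camera call takes 0.05 s, during which the arm holds its last target. There are 200 camera calls.

## Working session

There is one attempt and no reset: what is moved stays moved. The work goes in short steps, Python scripts to look and compute and a tool call to move; the robot and the scene stay as the last step left them, time stands still between calls to the robot, and variables do not carry over. Pictures are saved under pics/ and viewed, about 8 in all and at most 12, crops included, and the job is handed in when it is done.

Besides the shell and the picture viewer there is one more tool, called as a command line: name --argument value ..., lists and objects as JSON in quotes. drive_tool: Moves the arm, as the interface text tells. Its arguments: {"type":"object","properties":{"plan":{"type":"array","items":{"type":"array"}}},"required":["plan"]}

```bash
ls; mkdir -p pics
cat > h.py <<'E'
import numpy as np, cv2
from plant import ctrl
from scipy.spatial.transform import Rotation as Ro
def ray(cal,p,z):
    R=np.array(cal["R"]);t=np.array(cal["t"]).ravel()
    d=R.T@np.array([(p[0]-cal["cx"])/cal["fx"],(p[1]-cal["cy"])/cal["fy"],1]);c=-R.T@t
    return c+d*(z-c[2])/d[2]
def proj(cal,X):
    c=np.array(cal["R"])@np.array(X)+np.array(cal["t"]).ravel()
    return np.array([cal["fx"]*c[0]/c[2]+cal["cx"],cal["fy"]*c[1]/c[2]+cal["cy"]])
E
python3 - <<'E'
from h import *
print(ctrl.get_obs())
for n in("scene","top"):
    im=ctrl.snapshot(n);cv2.imwrite(f"pics/{n}0.png",im);cal=ctrl.get_calibration(n);print(n,{k:np.round(v,3).tolist() for k,v in cal.items()})
    for o in("guide","slot_2","stop_block","cheese","bowl_mid"):
        for f in("cut_out","landmark_of"):
            for r in getattr(ctrl,f)(n,o)[:4]:
                z={"slot_2":.028}.get(o,0)
                print(n,o,f,round(r["confidence"],2),np.round(r["pixel"]),np.round(ray(cal,r["pixel"],z),3), r["pixels"].sum() if "pixels" in r else "")
print(ctrl.get_obs()["clock"])
E
```

```text
pics
{'clock': 0.0, 'joint_pos': array([-5.74023612e+01,  2.05892572e+01,  6.34449435e-01, -1.93349530e-02,
       -7.01342485e+01, -1.65071770e+01]), 'qvel': array([ 0.11488821, -0.0446544 , -0.15703525, -0.06045884,  0.03257163,
       -0.01013356]), 'tau': array([ 1.62617314e-03, -5.82720315e+01,  2.93067920e+01,  6.99747339e+00,
        6.91502384e-03, -1.48123891e-04]), 'tool_pos': array([ 0.18692536, -0.64810934,  0.22565486]), 'orientation': array([ 94.97306917,  89.90910719, 111.05694655]), 'force': array([ 0.35362884,  0.2768322 , -0.11197479]), 'moment': array([ 0.02200095, -0.04497749,  0.01477039]), 'opening': 0.08754190038922396}
scene {'fx': 545.479, 'fy': 545.479, 'cx': 274.518, 'cy': 212.025, 'R': [[-0.874, -0.485, -0.014], [-0.363, 0.674, -0.643], [0.322, -0.557, -0.765]], 't': [0.485, 0.251, 1.059]}
scene guide cut_out 0.75 [274. 226.] [ 0.568 -0.02   0.   ] 6743
scene guide landmark_of 0.76 [275. 229.] [ 0.56  -0.013  0.   ] 
scene guide landmark_of 0.65 [356. 158.] [ 0.49  -0.313  0.   ] 
scene slot_2 cut_out 0.86 [272. 225.] [ 0.56  -0.001  0.028] 6536
scene slot
[... 805 characters left out ...]
4522
top guide landmark_of 0.97 [282. 202.] [ 0.567 -0.008  0.   ] 
top slot_2 cut_out 0.94 [283. 202.] [ 0.561 -0.013  0.028] 5141
top slot_2 landmark_of 0.77 [259. 204.] [0.556 0.054 0.028] 
top stop_block cut_out 0.52 [384. 235.] [ 0.475 -0.293  0.   ] 295
top stop_block landmark_of 0.76 [382. 236.] [ 0.474 -0.286  0.   ] 
top cheese cut_out 0.87 [189. 292.] [0.314 0.242 0.   ] 816
top cheese cut_out 0.58 [190. 232.] [0.48  0.245 0.   ] 1511
top cheese landmark_of 0.76 [193. 233.] [0.477 0.236 0.   ] 
top cheese landmark_of 0.57 [189. 295.] [0.307 0.241 0.   ] 
top bowl_mid cut_out 0.62 [256. 128.] [0.784 0.067 0.   ] 2134
top bowl_mid landmark_of 0.69 [254. 133.] [0.768 0.074 0.   ] 
1.1
```

View pics/scene0.png

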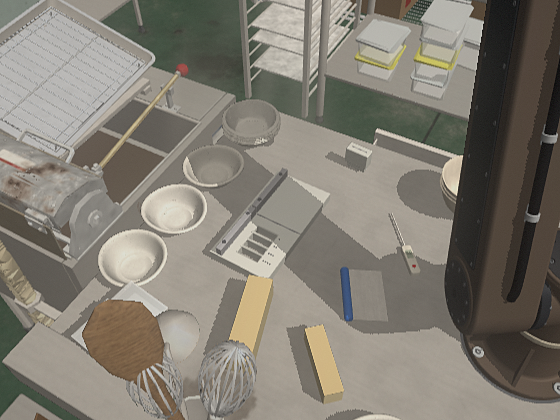

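View pics/top0.png

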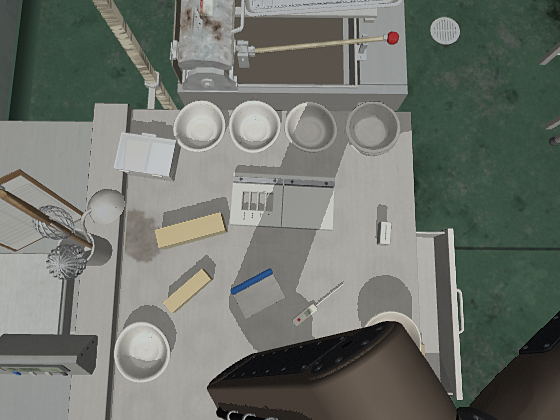

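The large cheese is at top (190,230) and the small look-alike at (188,290). The stop block is at (384,235) and the guide around (282,202), with its slots on the left and the fence on the far side. Next I'll work out a look pose above the block.

```bash
cat >> h.py <<'E'
def cur():
    o=ctrl.get_obs(); return o,np.array(o["tool_pos"]),Ro.from_euler("xyz",o["orientation"],degrees=True)
def down(yaw): # tool x down, tool y (jaw) at world yaw deg
    a=np.radians(yaw); x=np.array([0,0,-1.]); y=np.array([np.cos(a),np.sin(a),0]); return Ro.from_matrix(np.c_[x,y,np.cross(x,y)])
def go(p,yaw,frm=None):
    o,p0,R0=cur() 
    best=None
    for k in (0,):
        s=R0.inv().apply(np.array(p)-p0); w=(R0.inv()*down(yaw)).as_rotvec(degrees=True)
    print("shift",np.round(s,4).tolist(),"turn",np.round(w,2).tolist())
def jaw():
    o,p,R=cur(); y=R.as_matrix()[:,1]; return np.degrees(np.arctan2(y[1],y[0]))
E
python3 - <<'E'
from h import *
o,p,R=cur();print(np.round(R.as_matrix(),3),jaw())
cal=ctrl.get_calibration("wrist");Rc=np.array(cal["R"]);print(cal["fx"],"cam rel tool",R.inv().apply(-Rc.T@np.array(cal["t"]).ravel()-p),"\n",R.as_matrix().T@Rc.T)
for y in (90,-90,80,-100): go([.475,-.29,.33],y)
E
```

```text
[[ 0.    -0.277  0.961]
 [-0.     0.961  0.277]
 [-1.    -0.     0.   ]] 106.09030589613634
305.18815285570145 cam rel tool [-0.15769391  0.00019056 -0.07337832] 
 [[-4.72877195e-04 -2.71758979e-01  9.62365229e-01]
 [ 9.99999706e-01  4.52262563e-04  6.19082497e-04]
 [-6.03482992e-04  9.62365239e-01  2.71758686e-01]]
shift [-0.1034, 0.2647, 0.376] turn [16.09, 0.0, 0.0]
shift [-0.1034, 0.2647, 0.376] turn [-163.91, -0.0, 0.0]
shift [-0.1034, 0.2647, 0.376] turn [26.09, 0.0, 0.0]
shift [-0.1034, 0.2647, 0.376] turn [-153.91, -0.0, 0.0]
```

Run:
```python
from h import *
go([.43,-.29,.27],90)
```

```text
shift [-0.0434, 0.2772, 0.3328] turn [16.09, 0.0, 0.0]
```

drive_tool --plan '[[[-0.0434,0.2772,0.3328],[16.1,0,0],1],[[-0.0434,0.2772,0.3328],[16.1,0,0],1],[[-0.0434,0.2772,0.3328],[16.1,0,0],1],[[-0.0434,0.2772,0.3328],[16.1,0,0],1],[[-0.0434,0.2772,0.3328],[16.1,0,0],1],[[-0.0434,0.2772,0.3328],[16.1,0,0],1],[[-0.0434,0.2772,0.3328],[16.1,0,0],1],[[-0.0434,0.2772,0.3328],[16.1,0,0],1],[[-0.0434,0.2772,0.3328],[16.1,0,0],1],[[-0.0434,0.2772,0.3328],[16.1,0,0],1],[[-0.0434,0.2772,0.3328],[16.1,0,0],1],[[-0.0434,0.2772,0.3328],[16.1,0,0],1],[[-0.0434,0.2772,0.3328],[16.1,0,0],1],[[-0.0434,0.2772,0.3328],[16.1,0,0],1]]'

```text
clock: 2.27
tool_pos: [0.4299, -0.29, 0.27]
orientation: [-117.4, 90.0, -117.4]
force: [-0.6, 0.1, -0.1]
opening: 0.0878
```

Run:
```python
from h import *
o,p,R=cur();print(p,jaw(),o["joint_pos"])
cal=ctrl.get_calibration("wrist");im=ctrl.snapshot("wrist");np.save("w1.npy",im);cv2.imwrite("pics/w1.png",im)
for r in ctrl.cut_out("wrist","stop_block")[:2]:
    m=r["pixels"];ys,xs=np.nonzero(m);print(r["confidence"],r["pixel"],m.sum(),xs.min(),xs.max(),ys.min(),ys.max())
for r in ctrl.landmark_of("wrist","stop_block")[:2]: print(r,ray(cal,r["pixel"],.018))
go([.43,-.29,.27],90)
```

```text
[ 0.42987561 -0.28996797  0.2699872 ] 90.02219844416636 [-1.22904017e+01  4.13374333e+00 -1.48507679e+01  2.57434848e-03
 -7.10161451e+01 -7.76882373e+01]
0.71 [284.9, 220.3] 1140 272 296 193 246
{'pixel': [282.6, 213.4], 'confidence': 0.55} [ 0.47518958 -0.28261152  0.018     ]
shift [-0.0002, 0.0007, 0.0006] turn [-0.09, -0.02, -0.0]
```

View pics/w1.png

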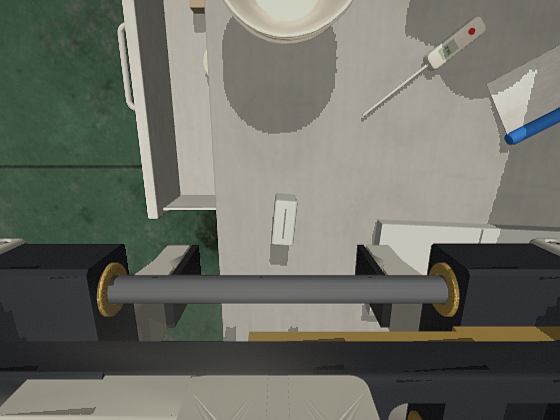

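The block is at wrist pixels (272-296, 193-246), slightly rotated, with its near end face darker below. The guide's white bed shows at lower right. I'll extract the top face at z=62 mm.

Run:
```python
from h import *
im=np.load("w1.npy");g=cv2.cvtColor(im,cv2.COLOR_BGR2GRAY)
cal=ctrl.get_calibration("wrist")
c=im[180:275,255:315];cv2.imwrite("pics/w1c.png",cv2.resize(c,None,fx=6,fy=6,interpolation=cv2.INTER_NEAREST))
for t in (205,):
  m=np.zeros_like(g);m[185:270,262:306]=(g[185:270,262:306]>t)*255
  m=cv2.morphologyEx(m,cv2.MORPH_CLOSE,np.ones((5,5)))
  cs,_=cv2.findContours(m,0,2);c=max(cs,key=cv2.contourArea)
  P=np.array([ray(cal,q,.062)[:2] for q in c[:,0]]).astype(np.float32)*1000
  print(t,cv2.contourArea(c),cv2.minAreaRect(P))
print(g[190:268:3,284],g[220,262:306])
```

```text
205 0.0 ((481.0560302734375, -284.8703918457031), (0.0, 0.0), 0.0)
[165 163 148 145 202 199 203 192 135 144 119 114 138 158 181 200 197 195
 187 120 121 120 118 121 119 130] [165 163 164 165 164 165 165 166 166 171 121  84 188 200 201 200 199 198
 198 198 201 189 119 165 199 198 196 196 196 196 197 200 177 107 163 166
 165 163 163 164 165 165 163 164]
```

View pics/w1c.png

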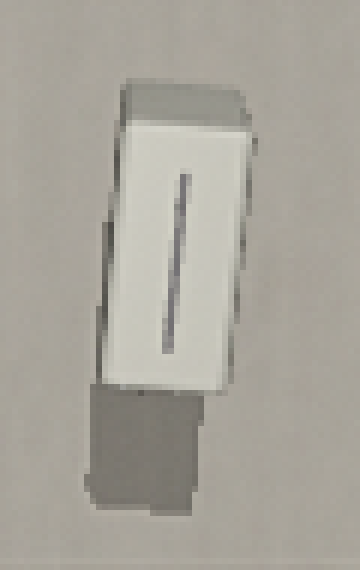

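The top face spans crop rows 125-390, which is image rows 201-245. The near side is above it and its shadow below.

Run:
```python
from h import *
im=np.load("w1.npy");g=cv2.cvtColor(im,cv2.COLOR_BGR2GRAY)
cal=ctrl.get_calibration("wrist")
for t in (175,183):
  m=np.zeros_like(g);m[197:250,270:300]=(g[197:250,270:300]>t)*255
  m=cv2.morphologyEx(m,cv2.MORPH_CLOSE,np.ones((7,7)))
  cs,_=cv2.findContours(m,0,2);c=max(cs,key=cv2.contourArea)
  P=np.array([ray(cal,q,.062)[:2] for q in c[:,0]]).astype(np.float32)*1000
  print(t,cv2.contourArea(c),cv2.minAreaRect(P),P.mean(0))
# line direction
m=np.zeros_like(g);m[205:241,277:292]=(g[205:241,277:292]<160)*255
ys,xs=np.nonzero(m);P=np.array([ray(cal,q,.062)[:2] for q in zip(xs,ys)]);d=np.linalg.svd(P-P.mean(0))[2][0];print(P.mean(0),np.degrees(np.arctan2(d[1],d[0])))
```

```text
175 832.0 ((473.97625732421875, -282.7666015625), (25.748313903808594, 57.62958908081055), 84.94471740722656) [ 471.77716 -282.37497]
183 793.0 ((473.9203796386719, -283.07452392578125), (25.272769927978516, 57.3229866027832), 83.9578857421875) [ 470.31833 -281.7537 ]
[ 0.47580951 -0.28267105] -5.236966064235339
```

Run:
```python
from h import *
go([.4745,-.283,.032],84.7)
```

```text
shift [0.2378, 0.0078, 0.0452] turn [5.21, -0.02, -0.0]
```

drive_tool --plan '[[[0.05,0.0078,0.0452],[5.2,0,0],1],[[0.05,0.0078,0.0452],[5.2,0,0],1],[[0.15,0.0078,0.0452],[5.2,0,0],1],[[0.15,0.0078,0.0452],[5.2,0,0],1],[[0.15,0.0078,0.0452],[5.2,0,0],1],[[0.2,0.0078,0.0452],[5.2,0,0],1],[[0.22,0.0078,0.0452],[5.2,0,0],1],[[0.2378,0.0078,0.0452],[5.2,0,0],1],[[0.2378,0.0078,0.0452],[5.2,0,0],1],[[0.2378,0.0078,0.0452],[5.2,0,0],0],[[0.2378,0.0078,0.0452],[5.2,0,0],0],[[0.2378,0.0078,0.0452],[5.2,0,0],0],[[0.2378,0.0078,0.0452],[5.2,0,0],0],[[0.2378,0.0078,0.0452],[5.2,0,0],0],[[0.2378,0.0078,0.0452],[5.2,0,0],0],[[0.2378,0.0078,0.0452],[5.2,0,0],0],[[0.2378,0.0078,0.0452],[5.2,0,0],0],[[0.2378,0.0078,0.0452],[5.2,0,0],0]]'

```text
clock: 3.92
tool_pos: [0.4745, -0.2829, 0.0321]
orientation: [178.3, 90.0, 173.0]
force: [0.3, -0.1, 0.2]
opening: 0.0333
```

drive_tool --plan '[[[0,0,0],[0,0,0],0],[[0,0,0],[0,0,0],0],[[0,0,0],[0,0,0],0],[[-0.04,0,0],[0,0,0],0],[[-0.08,0,0],[0,0,0],0],[[-0.1,0,0],[0,0,0],0],[[-0.1,0,0],[0,0,0],0]]'

```text
clock: 4.5
tool_pos: [0.4774, -0.2839, 0.1373]
orientation: [-14.2, 89.5, -19.4]
force: [0.0, 0.2, -0.3]
opening: 0.0279
```

Run:
```python
from h import *
print(cur()[0]["opening"])
go([.59,0.02,.25],90)
```

```text
0.027878581257928966
shift [-0.1126, 0.3127, 0.0853] turn [-5.24, 0.44, 0.13]
```

drive_tool --plan '[[[-0.1126,0.3127,0.0853],[-5.24,0.4,0.1],0],[[-0.1126,0.3127,0.0853],[-5.24,0.4,0.1],0],[[-0.1126,0.3127,0.0853],[-5.24,0.4,0.1],0],[[-0.1126,0.3127,0.0853],[-5.24,0.4,0.1],0],[[-0.1126,0.3127,0.0853],[-5.24,0.4,0.1],0],[[-0.1126,0.3127,0.0853],[-5.24,0.4,0.1],0],[[-0.1126,0.3127,0.0853],[-5.24,0.4,0.1],0],[[-0.1126,0.3127,0.0853],[-5.24,0.4,0.1],0],[[-0.1126,0.3127,0.0853],[-5.24,0.4,0.1],0],[[-0.1126,0.3127,0.0853],[-5.24,0.4,0.1],0],[[-0.1126,0.3127,0.0853],[-5.24,0.4,0.1],0],[[-0.1126,0.3127,0.0853],[-5.24,0.4,0.1],0]]'

```text
clock: 5.5
tool_pos: [0.5892, 0.0194, 0.2488]
orientation: [-142.1, 89.9, -142.1]
force: [-0.2, 0.1, -0.4]
opening: 0.0275
```

Run:
```python
from h import *
o,p,R=cur();print(p,jaw(),o["force"],o["opening"])
cal=ctrl.get_calibration("wrist");im=ctrl.snapshot("wrist");np.save("w2.npy",im);cv2.imwrite("pics/w2.png",im)
import pickle;pickle.dump((cal,p,R.as_matrix()),open("w2.pkl","wb"))
for n in("guide","slot_2","stop_block"):
  for r in ctrl.landmark_of("wrist",n)[:2]: print(n,r,ray(cal,r["pixel"],.028))
```

```text
[0.589177   0.0194235  0.24882749] 89.99055832558312 [-0.22150663  0.08547212 -0.40848872] 0.027527898410907872
guide {'pixel': [255.5, 161.9], 'confidence': 0.66} [ 0.55910014 -0.0077395   0.028     ]
slot_2 {'pixel': [301.7, 167.5], 'confidence': 0.64} [0.56595848 0.04935529 0.028     ]
stop_block {'pixel': [277.1, 251.8], 'confidence': 0.92} [0.67863869 0.01889143 0.028     ]
```

View pics/w2.png

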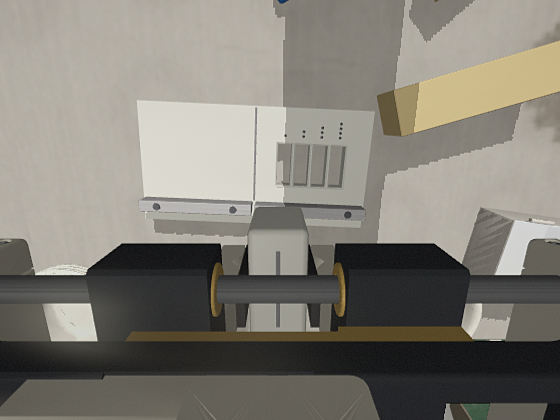

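The guide is clear: bed near corners at (138,100) and (373,111), groove at column ~255, slots at columns ~284/302/318/336. Slot two, with two dots, is at about (302,165). The block is held at (278,270). I'll zoom in for precise edges.

Run:
```python
import numpy as np,cv2
im=np.load("w2.npy");c=im[95:205,245:380];cv2.imwrite("pics/w2c.png",cv2.resize(c,None,fx=5.5,fy=5.4,interpolation=cv2.INTER_NEAREST))
```

```text
(no output)
```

View pics/w2c.png

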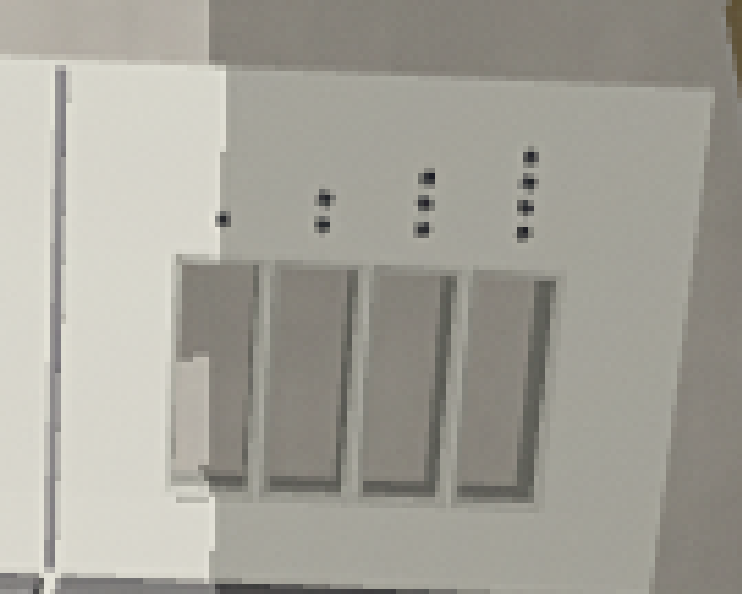

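Run:
```python
from h import *
import pickle
from scipy.optimize import least_squares
cal,p,R=pickle.load(open("w2.pkl","rb"))
im=np.load("w2.npy");g=cv2.cvtColor(im,cv2.COLOR_BGR2GRAY).astype(float)
def ic(x,y): return np.array([245+x/5.5-.5,95+y/5.4-.5])
# subpixel edge search helper along rows/cols
def edge(line,lo,sgn): 
    d=sgn*np.diff(line); i=int(np.argmax(d)); w=np.clip(d[max(0,i-2):i+3],0,None); return lo+.5+(w*np.arange(max(0,i-2),i+3)[:len(w)]).sum()/w.sum()
near=[(u,edge(g[92:118,u],92,1)) for u in list(range(150,250,10))+list(range(300,370,10))]
right=[(edge(g[v,355:385],355,-1),v) for v in range(120,195,8)]
left=[(edge(g[v,125:160],125,1),v) for v in range(110,190,8)]
W=lambda q,z=.028: ray(cal,q,z)[:2]
groove=[ic(61,66),ic(55,320),ic(49,570)]
dots=[(ic(223,219),36),(ic(323,224),58),(ic(423,229),80),(ic(523,233),102)]
def gl(P,t):
    c,s=np.cos(t[2]),np.sin(t[2]);d=np.asarray(P)-t[:2];return np.array([c*d[0]+s*d[1],-s*d[0]+c*d[1]])
def res(t):
    r=[gl(W(q),t)[0]+.075 for q in near]+[gl(W(q),t)[1]-.14 for q in right]+[gl(W(q),t)[1]+.14 for q in left]+[gl(W(q),t)[1] for q in groove]+[gl(W(q),t)[1]-y/1e3 for q,y in dots]
    return np.array(r)*1e3
s=least_squares(res,[.56,-.01,0],loss="soft_l1");t=s.x
print("guide",t[:2],np.degrees(t[2]),"slot2",t[:2]+Ro.from_euler("z",t[2]).as_matrix()[:2,:2]@[-.007,.058])
print(np.round(res(t),1))
for n,q in dict(s1tl=(178,260),s4tr=(556,278),s4br=(533,500),s1bl=(170,488)).items(): print(n,np.round(gl(W(ic(*q)),t)*1e3,1))
for d in dots: print(np.round(gl(W(d[0]),t)*1e3,1),end=" ")
np.save("guide.npy",t)
# block in hand: predicted corners
R=Ro.from_matrix(R)
for tx,n in ((-.030,"top"),(.014,"shoulder")):
  print(n,[np.round(proj(cal,p+R.apply([tx,a*.014,-.030])),1).tolist() for a in(-1,1)])
print(g[198:262,262].astype(int),g[225,240:318].astype(int),g[250,240:318].astype(int))
```

```text
guide [ 0.5679885  -0.00937796] -2.556277852999244 slot2 [0.56358231 0.04887653]
[-0.   0.   0.1  0.   0.1  0.1  0.2 -0.2 -0.  -0.2 -0.   0.1 -0.1  0.
 -0.1 -0.1 -0.   8.5  0.1 -0.1 -0.1 -0.1 -0.1 -0.1 -0.1 -0.1 -0.1  0.1
 -0.   0.2 -0.   0.2  0.  -0.   0.2  0.   0.2 -0.3 -0.2 -0.2 -0.  -0.1
 -0.1 -0.1]
s1tl [-33.3  26.5]
s4tr [-33.1 110.1]
s4br [ 17.7 110.2]
s1bl [18.6 27. ]
[-42.7  36. ] [-42.6  57.9] [-42.5  79.9] [-42.6 101.9] top [[245.4, 227.4], [308.8, 227.4]]
shoulder [[253.0, 202.9], [301.3, 202.9]]
[214 216 215 191 117 125 127 143 163  89  94  97  97 101  98  99  98  99
  98  99  99  99 100 100 100 100  98 100  98  98 104 118 135 145 150 154
 159 163 166 166 165 166 166 166 166 166 167 167 167 166 167 166 165 165
 166 165 164 163 165 165 165 165 163 165] [132 128 130 130 129 129 129 130 130 124  98  97 100  99 100  99 100 100
  99  98 101  98 100  99 100  97 100  98  99  99  99  99 100  98 100 100
  98 100  99 100  99  98  99 100  99 100  99 100 100 100  99  99 101  99
 100 100  99 100 100  99  99 100 101  97  92  85 149 154 152 151 151 159
 160 160 159 159 160 161] [ 99 100 102 102  74  20  11  25 131 156 156 158 162 167 166 167 168 166
 166 164 165 167 165 165 163 166 166 164 165 164 165 164 164 165 165 161
 161 162 162 159 165 164 164 163 163 162 162 162 161 161 161 161 160 163
 161 161 160 160 160 161 159 159 161 152 147 139 139 117  41  12   4  99
 102 101 100 100 100 100]
```

The guide fit is excellent, with about 0.1 mm residuals and yaw -2.56°. The block sits centred in the jaws, about 1.2 mm further out in tool z. Now to a hover over slot two.

```bash
cat >> h.py <<'E'
T=np.load("guide.npy");YG=np.degrees(T[2])
def G(x,y,z): return np.r_[T[:2]+Ro.from_euler("z",T[2]).as_matrix()[:2,:2]@[x,y],z]
def ing(p): 
    d=Ro.from_euler("z",-T[2]).as_matrix()[:2,:2]@(np.array(p)[:2]-T[:2]); return np.round(np.r_[d,p[2]]*1e3,1)
E
python3 - <<'E'
from h import *
go(G(-.0082,.058,.075),90+YG)
E
```

```text
shift [0.1746, 0.0301, -0.0272] turn [2.48, 0.0, 0.05]
```

drive_tool --plan '[[[0.035,0.0301,-0.0272],[2.5,0,0],0],[[0.07,0.0301,-0.0272],[2.5,0,0],0],[[0.105,0.0301,-0.0272],[2.5,0,0],0],[[0.14,0.0301,-0.0272],[2.5,0,0],0],[[0.165,0.0301,-0.0272],[2.5,0,0],0],[[0.1746,0.0301,-0.0272],[2.5,0,0],0],[[0.1746,0.0301,-0.0272],[2.5,0,0],0],[[0.1746,0.0301,-0.0272],[2.5,0,0],0]]'

```text
clock: 6.37
tool_pos: [0.563, 0.0485, 0.0757]
orientation: [-73.5, 89.9, -76.1]
force: [0.8, -0.7, -0.5]
opening: 0.0278
```

Run:
```python
from h import *
o,p,R=cur();print(ing(p),jaw()-YG,o["force"])
cal=ctrl.get_calibration("wrist");im=ctrl.snapshot("wrist");cv2.imwrite("pics/w3.png",im)
t=T
print("slot mouth px",[np.round(proj(cal,G(a,b,.028))).tolist() for a in(-.0325,.0185) for b in(.0495,.0665)])
go(G(-.0082,.058,.041),90+YG)
```

```text
[-7.6 57.6 75.7] 89.96915150599342 [ 0.7848021  -0.69005648 -0.48488285]
slot mouth px [[266.0, 198.0], [290.0, 198.0], [266.0, 265.0], [289.0, 265.0]]
shift [0.0355, -0.0, -0.0014] turn [-0.02, 0.12, 0.02]
```

View pics/w3.png

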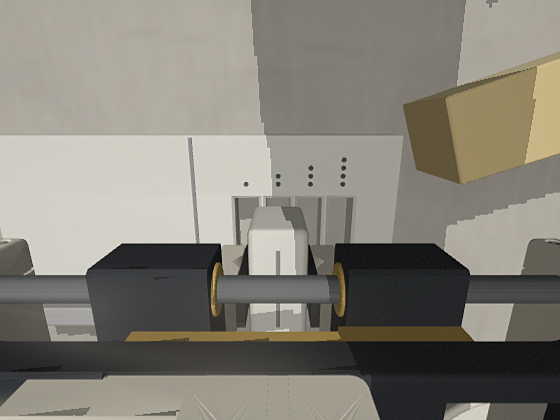

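The block is centred (col 278) below the two dots at (278,180), and the slot's near end is at row 197 as predicted. Going down slowly.

drive_tool --plan '[[[0.008,0,-0.001],[0,0.1,0],0],[[0.014,0,-0.001],[0,0.1,0],0],[[0.018,0,-0.001],[0,0.1,0],0],[[0.022,0,-0.001],[0,0.1,0],0],[[0.026,0,-0.001],[0,0.1,0],0],[[0.03,0,-0.001],[0,0.1,0],0],[[0.033,0,-0.001],[0,0.1,0],0],[[0.035,0,-0.001],[0,0.1,0],0],[[0.035,0,-0.001],[0,0.1,0],0]]'

```text
clock: 7.17
tool_pos: [0.5635, 0.049, 0.0421]
orientation: [-13.8, 89.9, -16.4]
force: [-0.4, -0.7, 2.5]
opening: 0.0283
```

Seated height reached (0.042, light contact). Press slightly, release, and rise.

drive_tool --plan '[[[0.002,0,0],[0,0,0],0],[[0.002,0,0],[0,0,0],0],[[0,0,0],[0,0,0],1],[[0,0,0],[0,0,0],1],[[0,0,0],[0,0,0],1],[[0,0,0],[0,0,0],1],[[0,0,0],[0,0,0],1],[[0,0,0],[0,0,0],1],[[-0.03,0,0],[0,0,0],1],[[-0.07,0,0],[0,0,0],1],[[-0.11,0,0],[0,0,0],1],[[-0.15,0,0],[0,0,0],1],[[-0.19,0,0],[0,0,0],1],[[-0.19,0,0],[0,0,0],1],[[-0.19,0,0],[0,0,0],1]]'

```text
clock: 8.42
tool_pos: [0.5644, 0.0496, 0.2349]
orientation: [16.6, 89.6, 14.1]
force: [-0.4, -0.1, -1.7]
opening: 0.0875
```

Run:
```python
from h import *
import pickle
o,p,R=cur();print(ing(p),jaw()-YG,o["force"])
cal=ctrl.get_calibration("wrist");im=ctrl.snapshot("wrist");cv2.imwrite("pics/w4.png",im)
r=ctrl.cut_out("wrist","stop_block")[0];ys,xs=np.nonzero(r["pixels"]);print(r["confidence"],xs.min(),xs.max(),ys.min(),ys.max())
print("exp top",[np.round(proj(cal,G(a,b,.072)),1).tolist() for a in(-.037,.023) for b in(.044,.072)])
print("exp near bottom",[np.round(proj(cal,G(-.037,b,.028)),1).tolist() for b in(.044,.072)])
cal=ctrl.get_calibration("top");im=ctrl.snapshot("top");np.save("top1.npy",im)
rs=ctrl.cut_out("top","cheese")
for z in rs: print(z["confidence"],z["pixel"],z["pixels"].sum())
m=max(rs,key=lambda z:z["pixels"].sum())["pixels"];c=max(cv2.findContours(m.astype(np.uint8),0,2)[0],key=cv2.contourArea)
print(cv2.minAreaRect(np.array([ray(cal,q,.06)[:2] for q in c[:,0]]).astype(np.float32)*1000))
```

```text
[ -6.2  58.8 234.9] 90.02349302693142 [-0.3705895  -0.12198963 -1.72790975]
0.59 264 290 164 221
exp top [[262.9, 166.3], [289.7, 166.3], [263.6, 220.8], [289.0, 220.8]]
exp near bottom [[264.6, 161.2], [288.2, 161.2]]
0.93 [203.5, 225.9] 1051
0.72 [204.4, 278.6] 220
((483.79107666015625, 201.76470947265625), (66.77640533447266, 125.26484680175781), 17.4085750579834)
```

View pics/w4.png

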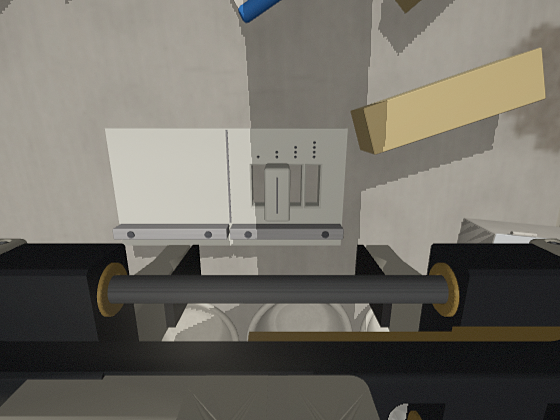

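The block's mask matches the seated prediction at the 72 mm top within 1-2 px, so it's fully in slot two and free. The large cheese is fully visible (top face corners about (365,103), (541,48), (547,97), (384,153)), so I'll measure it from this picture.

Run:
```python
from h import *
im=cv2.imread("pics/w4.png").astype(float);cal=ctrl.get_calibration("wrist")
hsv=cv2.cvtColor(im.astype(np.uint8),cv2.COLOR_BGR2HSV)
roi=np.zeros(im.shape[:2],bool);roi[40:160,345:560]=1
m=(hsv[...,1]>70)&(hsv[...,0]>12)&(hsv[...,0]<35)&roi
print(np.median(im[100,440]),im[100,440],im[130,368])
top=m&(hsv[...,2]>165)
for n,k in (("all",m),("top",top)):
  k=cv2.morphologyEx(k.astype(np.uint8),cv2.MORPH_OPEN,np.ones((3,3)));c=max(cv2.findContours(k,0,2)[0],key=cv2.contourArea)
  P=np.array([ray(cal,q,.06)[:2] for q in c[:,0]]).astype(np.float32)*1000
  r=cv2.minAreaRect(P);print(n,cv2.contourArea(c),r);print(cv2.boxPoints(r).round(0).tolist())
```

```text
171.0 [125. 171. 190.] [60. 86. 98.]
all 9581.0 ((476.1787109375, 225.44247436523438), (50.809669494628906, 190.70608520507812), 15.916553497314453)
[[426.0, 310.0], [478.0, 127.0], [527.0, 141.0], [474.0, 324.0]]
top 7821.5 ((473.59515380859375, 236.4752197265625), (49.04721450805664, 167.28216552734375), 15.77795696258545)
[[427.0, 310.0], [473.0, 149.0], [520.0, 163.0], [474.0, 324.0]]
```

Run:
```python
from h import *
go([.4745,.2305,.16],195.8); print(cur()[0]["joint_pos"])
```

```text
shift [0.0704, 0.1776, -0.0958] turn [-108.35, -0.11, -0.0]
[ 2.48619917e+01  1.00715104e+01 -1.31405903e+01  4.60978815e-02
 -6.68725175e+01 -1.17428532e+02]
```

drive_tool --plan '[[[0.0,0.1776,-0.0958],[-108.3,0,0],1],[[0.0,0.1776,-0.0958],[-108.3,0,0],1],[[0.0,0.1776,-0.0958],[-108.3,0,0],1],[[0.0,0.1776,-0.0958],[-108.3,0,0],1],[[0.0,0.1776,-0.0958],[-108.3,0,0],1],[[0.0,0.1776,-0.0958],[-108.3,0,0],1],[[0.0,0.1776,-0.0958],[-108.3,0,0],1],[[0.0,0.1776,-0.0958],[-108.3,0,0],1],[[0.07,0.1776,-0.0958],[-108.3,0,0],1],[[0.07,0.1776,-0.0958],[-108.3,0,0],1],[[0.07,0.1776,-0.0958],[-108.3,0,0],1],[[0.07,0.1776,-0.0958],[-108.3,0,0],1],[[0.07,0.1776,-0.0958],[-108.3,0,0],1],[[0.07,0.1776,-0.0958],[-108.3,0,0],1],[[0.07,0.1776,-0.0958],[-108.3,0,0],1],[[0.07,0.1776,-0.0958],[-108.3,0,0],1],[[0.07,0.1776,-0.0958],[-108.3,0,0],1],[[0.07,0.1776,-0.0958],[-108.3,0,0],1],[[0.07,0.1776,-0.0958],[-108.3,0,0],1]]'

```text
clock: 10.2
tool_pos: [0.4743, 0.2303, 0.16]
orientation: [124.2, 89.9, -130.2]
force: [0.9, -0.1, -0.2]
opening: 0.0877
```

Run:
```python
from h import *
o,p,R=cur();print(p,jaw())
cal=ctrl.get_calibration("wrist");im=ctrl.snapshot("wrist");cv2.imwrite("pics/w5.png",im)
a=np.radians(105.8);ax=np.array([np.cos(a),np.sin(a)]);nx=np.array([ax[1],-ax[0]]);c=np.array([.4745,.2305])
print([np.round(proj(cal,[*(c+s*.09*ax+q*.025*nx),.06])).tolist() for s in(-1,1) for q in(-1,1)])
go([.4745,.2305,.027],195.8)
```

```text
[0.47430311 0.23029266 0.15995385] -164.4155335945295
[[308.0, 103.0], [245.0, 103.0], [303.0, 302.0], [251.0, 302.0]]
shift [0.1331, -0.0004, 0.0002] turn [-0.17, -0.07, -0.1]
```

View pics/w5.png

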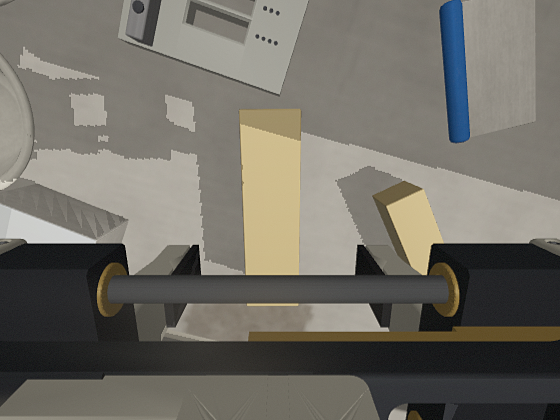

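The cheese lies between the open fingers (near end row ~109, cols 240-301), about 5 px left of and 5 px beyond the prediction. I'll shift by -4 mm in tool y and +3 mm in tool z, then grip.

drive_tool --plan '[[[0.04,-0.0042,0.003],[0,0,0],1],[[0.075,-0.0042,0.003],[0,0,0],1],[[0.11,-0.0042,0.003],[0,0,0],1],[[0.125,-0.0042,0.003],[0,0,0],1],[[0.132,-0.0042,0.003],[0,0,0],1],[[0.132,-0.0042,0.003],[0,0,0],1],[[0.132,-0.0042,0.003],[0,0,0],0],[[0.132,-0.0042,0.003],[0,0,0],0],[[0.132,-0.0042,0.003],[0,0,0],0],[[0.132,-0.0042,0.003],[0,0,0],0],[[0.132,-0.0042,0.003],[0,0,0],0],[[0.132,-0.0042,0.003],[0,0,0],0],[[0.132,-0.0042,0.003],[0,0,0],0],[[0.132,-0.0042,0.003],[0,0,0],0],[[0.132,-0.0042,0.003],[0,0,0],0]]'

```text
clock: 11.5
tool_pos: [0.478, 0.2346, 0.0287]
orientation: [146.5, 89.9, -107.9]
force: [0.4, -0.0, 6.3]
opening: 0.0494
```

drive_tool --plan '[[[-0.03,0,0],[0,0,0],0],[[-0.07,0,0],[0,0,0],0],[[-0.11,0,0],[0,0,0],0],[[-0.14,0,0],[0,0,0],0],[[-0.14,0,0],[0,0,0],0]]'

```text
clock: 11.92
tool_pos: [0.4803, 0.2365, 0.1747]
orientation: [-71.1, 89.5, 34.6]
force: [0.5, 1.0, -4.8]
opening: 0.0499
```

Run:
```python
from h import *
o,p,R=cur();print(o["force"],o["opening"],jaw())
go(G(.005,-.066,.16),180+YG)
```

```text
[ 0.50110746  1.02115729 -4.77882053] 0.049873735499437494 -164.31404221328796
shift [0.0139, -0.0019, -0.3247] turn [18.24, 0.22, 0.41]
```

drive_tool --plan '[[[0,-0.0019,-0.3],[18.2,0.2,0.4],0],[[0,-0.0019,-0.3],[18.2,0.2,0.4],0],[[0,-0.0019,-0.3],[18.2,0.2,0.4],0],[[0,-0.0019,-0.3],[18.2,0.2,0.4],0],[[0,-0.0019,-0.3],[18.2,0.2,0.4],0],[[0,-0.0019,-0.3],[18.2,0.2,0.4],0],[[0.0139,-0.0019,-0.32],[18.2,0.2,0.4],0],[[0.0139,-0.0019,-0.3247],[18.2,0.2,0.4],0],[[0.0139,-0.0019,-0.3247],[18.2,0.2,0.4],0],[[0.0139,-0.0019,-0.3247],[18.2,0.2,0.4],0],[[0.0139,-0.0019,-0.3247],[18.2,0.2,0.4],0],[[0.0139,-0.0019,-0.3247],[18.2,0.2,0.4],0]]'

```text
clock: 12.92
tool_pos: [0.5695, -0.0748, 0.1593]
orientation: [63.8, 89.9, 151.3]
force: [0.2, -0.3, -4.5]
opening: 0.0503
```

Run:
```python
from h import *
o,p,R=cur();print(ing(p),jaw()-YG,o["force"],o["opening"])
cal=ctrl.get_calibration("wrist");im=ctrl.snapshot("wrist");cv2.imwrite("pics/w6.png",im)
# expected cheese (centred in grip; bottom = tcp - 28): near-end top corners / bottom corners
for tx in(-.032,.028): print([np.round(proj(cal,p+R.apply([tx,b,-.09]))).tolist() for b in(-.025,.025)])
```

```text
[  4.4 -65.3 159.3] 180.0750469875113 [ 0.19665192 -0.26758255 -4.53426978] 0.05033721937232685
[[212.0, 79.0], [343.0, 79.0]]
[[233.0, 94.0], [321.0, 94.0]]
```

View pics/w6.png

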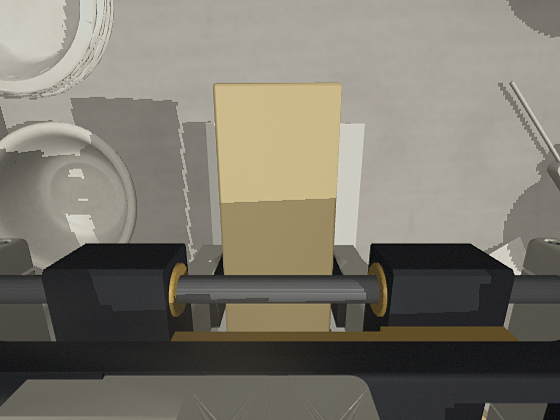

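The cheese is held square, with its rear end edge at row 84 against 79 expected, so its centre is about 2 mm towards the stop from the grasp. Lowering to just above the bed, still off the fence and stop.

Run:
```python
from h import *
go(G(.007,-.058,.059),180+YG)
```

```text
shift [0.1007, -0.0025, 0.0069] turn [0.11, 0.03, -0.03]
```

drive_tool --plan '[[[0.03,-0.0025,0.0069],[0.1,0,0],0],[[0.06,-0.0025,0.0069],[0.1,0,0],0],[[0.08,-0.0025,0.0069],[0.1,0,0],0],[[0.09,-0.0025,0.0069],[0.1,0,0],0],[[0.096,-0.0025,0.0069],[0.1,0,0],0],[[0.1,-0.0025,0.0069],[0.1,0,0],0],[[0.1007,-0.0025,0.0069],[0.1,0,0],0],[[0.1007,-0.0025,0.0069],[0.1,0,0],0]]'

```text
clock: 13.63
tool_pos: [0.5732, -0.0674, 0.0599]
orientation: [-56.0, 89.9, 31.5]
force: [-0.9, 0.5, -4.8]
opening: 0.0499
```

Run:
```python
from h import *
o,p,R=cur();print(ing(p),jaw()-YG,o["force"],o["opening"])
go(G(.007,-.058,.057),180+YG)
```

```text
[  7.8 -57.7  59.9] 180.04139721405667 [-0.90252259  0.51181849 -4.78762411] 0.049899635544212326
shift [0.0029, 0.0008, -0.0003] turn [0.04, 0.04, 0.07]
```

drive_tool --plan '[[[0.002,0,0],[0,0,0],0],[[0.003,0,0],[0,0,0],0],[[0.004,0,0],[0,0,0],0],[[0.004,0,0],[0,0,0],0]]'

```text
clock: 13.97
tool_pos: [0.5738, -0.0674, 0.0568]
orientation: [-72.6, 89.8, 14.9]
force: [-0.5, 0.8, -0.5]
opening: 0.0496
```

Bed contact found at z≈56.8 mm. Slide to the fence, then to the stop.

drive_tool --plan '[[[0.001,-0.003,0.002],[0,0,0],0],[[0.001,-0.005,0.004],[0,0,0],0],[[0.001,-0.0065,0.006],[0,0,0],0],[[0.001,-0.0075,0.008],[0,0,0],0],[[0.001,-0.008,0.009],[0,0,0],0],[[0.001,-0.008,0.009],[0,0,0],0]]'

```text
clock: 14.47
tool_pos: [0.581, -0.0599, 0.0567]
orientation: [-160.8, 90.0, -73.4]
force: [-7.6, -4.8, 11.0]
opening: 0.0499
```

Run:
```python
from h import *
o,p,R=cur();print(ing(p),jaw()-YG,"guide force",Ro.from_euler("z",-T[2]).apply(o["force"]),o["moment"])
```

```text
[ 15.3 -49.9  56.7] 179.9866899565886 guide force [-7.41445298 -5.14812506 11.04094908] [-1.80555335  3.06321514 -0.64968424]
```

drive_tool --plan '[[[0.001,-0.0006,0.002],[0,0,0],0],[[0.001,-0.0006,0.003],[0,0,0],0],[[0.001,-0.0006,0.003],[0,0,0],0],[[0.001,-0.0006,0.003],[0,0,0],0]]'

```text
clock: 14.8
tool_pos: [0.5811, -0.0579, 0.0567]
orientation: [158.3, 89.9, -114.3]
force: [-5.7, -5.5, 10.3]
opening: 0.0501
```

Run:
```python
from h import *
o,p,R=cur();print(ing(p),jaw()-YG,"guide force",Ro.from_euler("z",-T[2]).apply(o["force"]),o["moment"])
```

```text
[ 15.3 -47.9  56.7] 179.9276921834288 guide force [-5.48691986 -5.76676841 10.30051565] [-1.681288    2.35433258 -0.47811414]
```

drive_tool --plan '[[[0.001,-0.0008,0.001],[0,0,0],0],[[0.001,-0.0008,0.002],[0,0,0],0],[[0.001,-0.0008,0.003],[0,0,0],0],[[0.001,-0.0008,0.003],[0,0,0],0]]'

```text
clock: 15.13
tool_pos: [0.5813, -0.0561, 0.0567]
orientation: [147.7, 89.8, -125.0]
force: [-7.5, -5.6, 11.2]
opening: 0.0499
```

Run:
```python
from h import *
o,p,R=cur();print(ing(p),jaw()-YG,"guide force",Ro.from_euler("z",-T[2]).apply(o["force"]),o["moment"])
```

```text
[ 15.3 -46.1  56.7] 179.88651301894652 guide force [-7.20324982 -5.95868575 11.17457696] [-1.74792041  2.6098111  -0.36720671]
```

Run:
```python
from h import *
im=ctrl.snapshot("scene");cal=ctrl.get_calibration("scene")
c0=cv2.resize(im[190:290,200:340],None,fx=5,fy=5,interpolation=cv2.INTER_CUBIC)
cv2.imwrite("pics/s7.png",c0)
f=lambda X:np.round((proj(cal,X)-[200,190])*5).tolist()
print("stop top",[f(G(a,b,.072)) for a in(-.037,.023) for b in(.044,.072)])
print("stop base",[f(G(-.037,b,.028)) for b in(.044,.072)])
for y in(-48,-46,-44):print("cheese top +y end",[f(G(a,y/1e3+.09,.088)) for a in(-.01,.04)])
```

```text
stop top [[374.0, 194.0], [339.0, 239.0], [255.0, 138.0], [219.0, 182.0]]
stop base [[375.0, 257.0], [341.0, 301.0]]
cheese top +y end [[321.0, 142.0], [223.0, 95.0]]
cheese top +y end [[319.0, 145.0], [220.0, 98.0]]
cheese top +y end [[316.0, 148.0], [218.0, 102.0]]
```

View pics/s7.png

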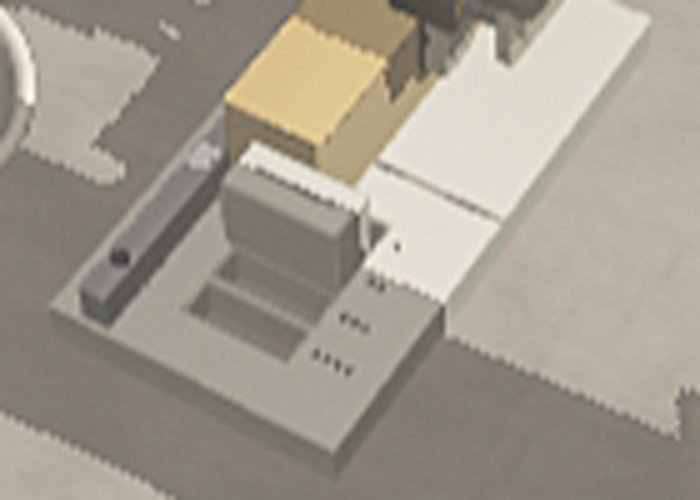

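The stop block stands upright and seated at the expected spot, and the cheese end edge at about (318,143)-(226,97) gives y ≈ -47 ±1 mm, so it's at the stop or within a couple of mm. I'll push on towards the stop and watch the force.

drive_tool --plan '[[[0.001,-0.0008,0.001],[0,0,0],0],[[0.001,-0.0008,0.002],[0,0,0],0],[[0.001,-0.0008,0.003],[0,0,0],0],[[0.001,-0.0008,0.003],[0,0,0],0]]'

```text
clock: 15.52
tool_pos: [0.5813, -0.0557, 0.0568]
orientation: [149.1, 89.6, -123.6]
force: [-5.8, -14.9, 9.8]
opening: 0.0499
```

Run:
```python
from h import *
o,p,R=cur();print(ing(p),jaw()-YG,"guide force",Ro.from_euler("z",-T[2]).apply(o["force"]),o["moment"])
```

```text
[ 15.4 -45.7  56.8] 179.87245954896193 guide force [ -5.11847913 -15.12764161   9.81115508] [-4.80625737  2.03485987 -0.09325148]
```

Stop contact is now firm (15 N). Set a balanced final push and check that it holds.

drive_tool --plan '[[[0.001,-0.0012,0.002],[0,0,0],0],[[0.001,-0.0012,0.002],[0,0,0],0],[[0.001,-0.0012,0.002],[0,0,0],0],[[0.001,-0.0012,0.002],[0,0,0],0],[[0.001,-0.0012,0.002],[0,0,0],0],[[0.001,-0.0012,0.002],[0,0,0],0],[[0.001,-0.0012,0.002],[0,0,0],0],[[0.001,-0.0012,0.002],[0,0,0],0],[[0.001,-0.0012,0.002],[0,0,0],0],[[0.001,-0.0012,0.002],[0,0,0],0],[[0.001,-0.0012,0.002],[0,0,0],0],[[0.001,-0.0012,0.002],[0,0,0],0]]'

```text
clock: 16.52
tool_pos: [0.5813, -0.0558, 0.0568]
orientation: [145.5, 89.4, -127.2]
force: [-6.9, -10.4, 11.6]
opening: 0.0496
```

Run:
```python
from h import *
for i in range(3):
    im=ctrl.snapshot("scene")
    o,p,R=cur();print(ing(p),jaw()-YG,"tilt",np.degrees(np.arccos(-R.as_matrix()[2,0])),"guide force",Ro.from_euler("z",-T[2]).apply(o["force"]),np.abs(o["qvel"]).max())
cal=ctrl.get_calibration("scene")
cv2.imwrite("pics/s8.png",cv2.resize(im[190:290,200:340],None,fx=5,fy=5,interpolation=cv2.INTER_CUBIC))
```

```text
[ 15.4 -45.7  56.8] 179.85926931152625 tilt 0.6095033462986768 guide force [ -6.94409741 -10.46036841  11.60259767] 0.05888562390723499
[ 15.4 -45.8  56.8] 179.85839475491704 tilt 0.611426733732142 guide force [ -7.76504244 -10.49755354  10.38208363] 0.1282467420728133
[ 15.4 -45.8  56.8] 179.85879923924765 tilt 0.611237315429852 guide force [ -7.88915051 -10.98357806  11.47076913] 0.07374376676816569
```

View pics/s8.png

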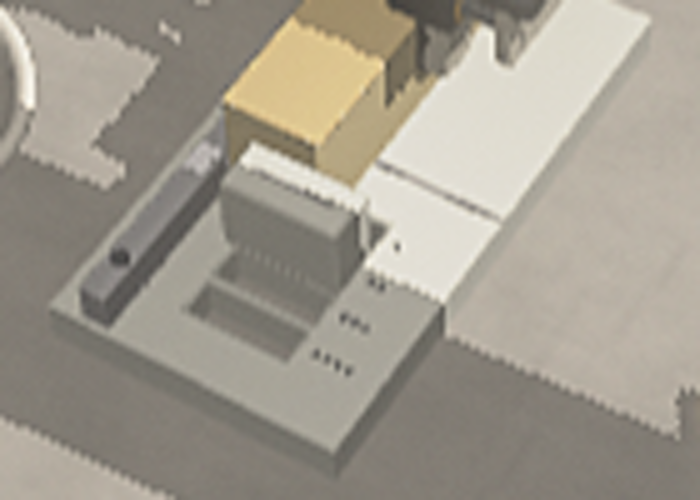

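The stop is unchanged and seated, with the cheese end against it. The push holds steady at 7.5 / 10.5 / 11 N. Handing in.

Run:
```python
from h import *
print(ctrl.close_job()); o,p,R=cur();print(o["clock"],ing(p),o["force"])
```

```text
the job is handed in; nothing more can be done
None
the job is handed in; nothing more can be done
```

The stop block is plugged into slot two and released. The large cheese bar is held on the bed, against the fence and the stop, and I handed the job in at about 16.7 s.

**Stop block:** after I let go, its outline in the wrist camera matched the fully seated position within 1–2 pixels. It still looked upright and seated in the last picture.

**Cheese and push:** the last readings, just before hand-in, were steady:

| Check | Last reading |
|---|---|
| Force toward fence | about 7.5 N |
| Force toward stop | about 10.5 N |
| Downward force (cheese weight of about 5 N comes on top) | about 11 N |
| Tool tip in the guide frame | x = 15.4 mm, y = -45.8 mm |
| Tool tilt | 0.6° |
| Yaw error to the guide | 0.14° |

**Less certain:**
- **Share on the stop and fence:** these are wrist forces, and the cheese needed about 6 N just to slide along the guide. Friction may take up some of that, so the stop may be getting as little as about 5 N, and the fence about 5 N. Both are still above the limits.
- **Cheese position:** I estimated it as 2 mm nearer the stop than my grip, but it met the stop at a position that suggests no such offset. Either way its middle is between about y = -46 and -44 mm, inside the allowed range.
- **Bowls:** I never moved near them, but I did not measure their positions again at the end.

I could not read the state after hand-in, so nothing was checked during the final second.

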